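Slide the sample frame home and close its keeper

ROBOT

A 7-joint arm with a two-finger parallel gripper is mounted at the origin on the work surface. World frame = base frame: x ahead of the robot, y to its left, z up, the work surface at z = 0. Lengths are in mm, angles in rad, forces in N, time in s.
With the tool pointing down it reaches from about 350 to 900 mm from the base axis. Payload 19.9 kg.
Tool frame: the origin (TCP) lies at the centre of the arm's flange, where the gripper is bolted on; the fingertips stand 199 mm ahead of it and the grasp point (between the pads) lies 180 mm ahead of it; z points along the fingers, y is the line along which they close (so a half turn about z gives the same grasp; the last joint's range is limited). The gripper opens to 94 mm and grips with 3 to 60 N. Pads are 16 mm wide; open, the fingers measure 119 mm over their backs; the gripper's body (75 mm by 177 mm) begins 78 mm behind the grasp point.
Start: joints at [-1.155, 0.417, -0.01, 1.614, 0.005, 1.111, -0.053], TCP at [276.222, 560.643, 404.625] pointing down, gripper open.
Joint ranges: [-2.81, 2.81], [-0.39, 2.02], [-1.27, 1.25], [0.06, 2.57], [-1.19, 4.33], [0.19, 2], [-2.82, 2.82]. Speed limits (rad/s): [1.89, 1.89, 2.39, 2.39, 3.01, 3.01, 3.01].

INTERFACE

Orientations are given as a 3x3 rotation matrix whose columns are the frame's x, y, z axes.
In Python, from workcell import observe, read_camera, get_calibration, ticket gives the robot as it stands. The module is installed in compiled form; this text tells all that it offers.
- The arm moves only by the shell command python3 -m handwheel 'ROWS' [FORCE]. ROWS is JSON, a list of rows, each a list of 3 entries, a list of its own where there are three numbers: the shift along the tool's x, y, z in m, then the turn, a rotation vector about the tool's x, y, z in degrees, then the gripper's target within -1 to 1 (shut at 1, half-way at 0, fully open at -1). In form: [[[x, y, z], [ax, ay, az], jaw], ...]. A call has 1 to 12 rows; each row is the pose to reach, as a shift and turn from the pose commanded when the call began, along the tool's axes at that moment; what a row does not reach only later rows make up. A row lasts 1/10 s, in which the tool goes at most 50 mm and 8.59 degrees, less where a joint would pass 70% of its speed; a pose out of reach is approached as far as the arm can. A call with a gripper value outside its range is refused whole. The fingers move at their own pace and stop on an object; FORCE is the grip in N (left out, the last holds). Time passes only in rows, so rows that repeat a pose let the fingers close. It gives the time, the measured TCP pose, the force, the opening and the grip force at its end, in the units of the state.
- observe(): the state, without advancing time (a new reading comes with each control period).
- read_camera(name): name is "scene" or "side" or "wrist"; returns the picture (420x560x3 uint8, red, green, blue); there is no depth.
- get_calibration(name): a dict with "fx", "fy", "cx", "cy" (pixels), "k1" (the pictures are not rectified: a ray, as slopes to the right and down, at radius r is drawn at 1 + k1 r^2 times it, then the intrinsics apply), "extrinsics" (4x4, takes a point from world to camera coordinates); the wrist camera has in their place "mount" (4x4, takes a point from camera to tool coordinates, whose origin is the TCP and whose axes are the flange's). Camera axes: x right, y down, z forward; pixel columns grow to the right and rows downward; lengths in mm; the calibration is good to about 2 mm. A picture is of the moment at which its call begins: read the wrist's pose just before it. get_calibration takes no time and is no camera call.
- ticket.job_done(): hands the job in; it is judged then, once.
The state is a dict: "time_s": time; "qpos": joint angles; "qd": joint speeds; "joint_torque": joint torques, N m; "position": TCP position; "ee_rot": TCP orientation; "ft_force": force on the tool from outside, world axes, zero at the start; "moment": the same for the moment, N m; "gripper_width": finger opening in mm; "finger_force": force on a finger pad.
Only numpy, scipy, OpenCV 4.12 (cv2) and the standard library are available. Lean on these libraries where they do the work, as an engineer would, in place of code of your own. Each camera call takes 0.05 s, during which the arm holds its last target. There are 200 camera calls.

TASK

With the fingertips, push the wooden sample frame along the rails of the loading stage, towards the end where the keeper arm is, until it drops into the locating notches and lies level. Then push the stud of the keeper arm round until the arm lies right across the rear of the frame, against its stop. Do not lift or tip the frame, leave the other things on the bench and stage alone, and finish clear of everything.

Things in the scene. Friction and masses are not known exactly. Their poses are not given: they have to be found in the camera images.
- stage: Fixed loading stage: base plate 400 x 280 x 10 mm, origin under its centre on the bench, z up, +x = sliding direction. Two rails along x (x = -190 to 190 mm), |y| = 28 to 60 mm, tops 40 mm above the bench; open between them. Side walls, inner faces |y| = 62, tops at 54 mm. Each rail has two 8 mm deep notches, one in its inner and one in its outer half; no other end stop.
- frame: Loose wooden frame with glass plate, 150 (x) x 120 (y) x 24 mm, 0.4 to 0.7 kg. x axis along the stage's x; origin at its centre, level with the undersides of its four feet (10 mm high; the board is 10 to 24 mm above the origin). Sliding on the rails its origin is 40 mm above the bench; it drops 8 mm when its feet meet the notches, whose far walls then stop it firmly.
- frame_rear (a point): Centre of the frame's rear face, the one to push: at frame x = -75 mm, 17 mm above its origin. The board there spans 50 to 64 mm above the bench while sliding, 42 to 56 mm once dropped.
- seat (a point): Point fixed on the stage where the frame's origin lies once seated: stage x = 85 mm, y = 0, 32 mm above the bench. The feet have about 3 mm of play along x in the notches, so the rear face then stands at stage x = 7 to 13 mm.
- keeper (a joint): Keeper arm angle, rad, about a vertical pin. 0 = closed at its stop, pointing along the stage's +y across the rear of the seated frame; grows as it opens towards the stage's +x (1.57 = along +x; at most 2.0). Stays where left; about 1 N at the stud moves it. Arm 18 mm wide, 60 to 66 mm above the bench: passes 4 mm over a seated frame, strikes one not dropped.
- keeper_pivot (a point): The keeper arm's pin, at stage x = +30, y = -100 mm, 63 mm above the bench.
- keeper_stud (a point): Black upright stud near the keeper arm's free end, 90 mm from the pin; diameter 14 mm, from 66 to 98 mm above the bench. The point is on its axis, 82 mm above the bench. Push it sideways.
- weight: Bystander: small brass weight, diameter 30, 38 mm high, standing on the stage's base plate; origin under its centre.
- gauge_block: Bystander: steel block 45 x 22 x 28 mm on the stage's base plate; origin under its centre.
- red_bin: Bystander: open bin 100 x 130 x 55 mm; origin under its centre.
- spare_board: Bystander: wooden block 100 x 90 x 34 mm; origin under its centre.
- jar: Bystander: jar, diameter 52, 70 mm high; origin under its centre.
- screwdriver: Bystander: screwdriver lying on the bench.
- cup: Bystander: white mug, 80 mm high; origin under its centre.
Not all that is in view belongs to the job. Of the things like the frame, leave any that is blue; of the rest the smaller one is meant.

How it is judged:
By the outcome, as a careful person would: the job done as asked, in the order asked, and still so for the second after the job is handed in, with the robot touching nothing.
It also fails if it takes over 58 s, if anything falls off the work surface, if the arm or the gripper's body presses on something with over 40 N, if the wrist force passes 120 N, or if a joint passes its speed limit or range.

## Working session

There is one attempt and no reset: what is moved stays moved. The work goes in short steps, Python scripts to look and compute and a shell command to move; the robot and the scene stay as the last step left them, time stands still between calls to the robot, and variables do not carry over. Pictures are saved under pics/ and viewed, at most 10 in all, crops included, and the job is handed in when it is done.

```bash
mkdir -p pics
python3 - <<'E'
from workcell import *
import cv2,numpy as np
np.set_printoptions(precision=4,suppress=True)
s=observe();print(s['time_s'],s['position'],s['ee_rot'],s['gripper_width'])
for n in("scene","side"):
    cv2.imwrite(f"pics/{n}0.png",read_camera(n)[:,:,::-1]);c=get_calibration(n);print(n,c)
print(get_calibration("wrist"))
E
```

```text
0.0 [276.1452 560.5392 404.0245] [[-0.8971  0.4419 -0.0004]
 [ 0.4419  0.8971 -0.0011]
 [-0.0001 -0.0012 -1.    ]] 93.97920390391482
scene {'fx': 412.8890611330828, 'fy': 412.8890611330828, 'cx': 285.2111100268351, 'cy': 217.7173783754625, 'k1': 0.017884272082396218, 'extrinsics': array([[  -0.7995,    0.6005,    0.0151,  392.6005],
       [   0.4621,    0.6309,   -0.6232,  -95.8179],
       [  -0.3838,   -0.4912,   -0.7819, 1488.1587],
       [   0.    ,    0.    ,    0.    ,    1.    ]])}
side {'fx': 391.251611887361, 'fy': 391.251611887361, 'cx': 279.85133400047107, 'cy': 214.14474543068266, 'k1': -0.10082566858616486, 'extrinsics': array([[   0.9031,   -0.4294,   -0.0079, -448.5959],
       [  -0.2925,   -0.6016,   -0.7433,  129.8321],
       [   0.3144,    0.6736,   -0.6689, 1087.8865],
       [   0.    ,    0.    ,    0.    ,    1.    ]])}
{'fx': 374.9333105637525, 'fy': 374.9333105637525, 'cx': 282.4509674809514, 'cy': 209.84735599816685, 'k1': -0.05109836646335567, 'mount': array([[-0.0009, -0.9606, -0.2778, 81.1085],
       [ 1.    , -0.0009, -0.0003, -0.6855],
       [ 0.    , -0.2778,  0.9606, 18.2125],
       [ 0.    ,  0.    ,  0.    ,  1.    ]])}
```

View pics/scene0.png

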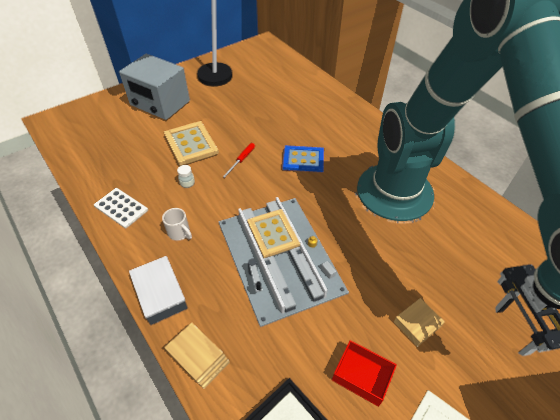

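View pics/side0.png

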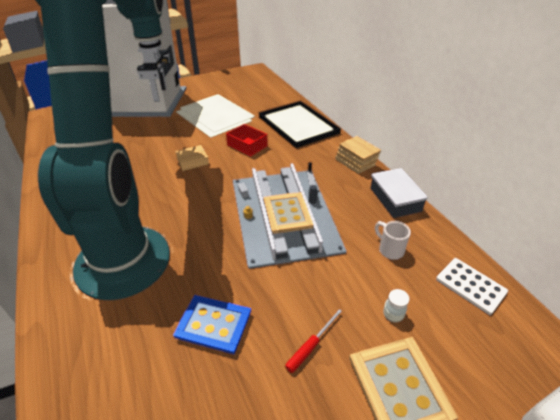

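Run:
```python
import cv2,numpy as np
a=cv2.imread("pics/scene0.png")[185:335,205:365];b=cv2.imread("pics/side0.png")[150:270,220:355]
a=cv2.resize(a,None,fx=3,fy=3,interpolation=2);b=cv2.resize(b,None,fx=2.3,fy=2.3,interpolation=2)
o=np.zeros((450,800,3),np.uint8);o[:450,:480]=a;o[:b.shape[0],485:485+b.shape[1]]=b
cv2.imwrite("pics/crop0.png",o)
```

```text
(no output)
```

View pics/crop0.png

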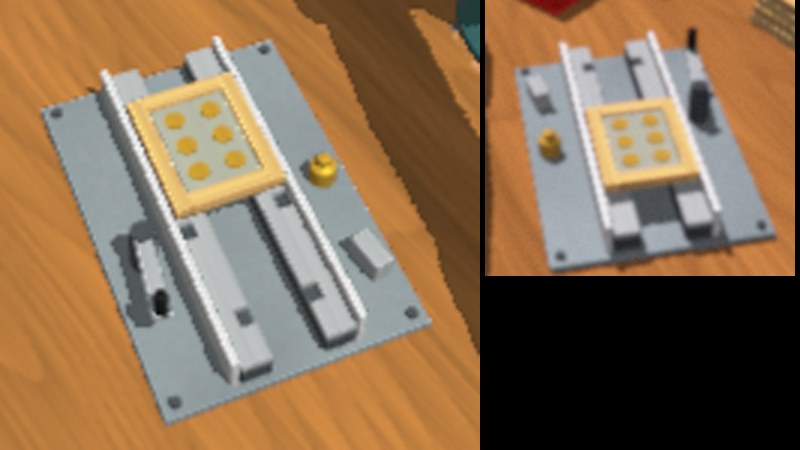

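Wooden frames: small one on the stage at scene (274,232), larger one at (191,142); the blue one is at (303,158). The small wooden one, on the rails, is meant: the crop confirms it at the -x end of the stage. The stud is at (258,283), with the keeper open along about +x.

```bash
cat > h.py <<'E'
from workcell import *
import cv2,numpy as np
from scipy.optimize import least_squares
from scipy.spatial.transform import Rotation as R
np.set_printoptions(precision=4,suppress=True)
def proj(P,n,T=None):
    c=get_calibration(n)
    E=np.linalg.inv(T@c['mount']) if n=="wrist" else c['extrinsics']
    p=np.atleast_2d(P)@E[:3,:3].T+E[:3,3]; s=p[:,:2]/p[:,2:]
    s=s*(1+c['k1']*(s**2).sum(1,keepdims=True))
    return s*[c['fx'],c['fy']]+[c['cx'],c['cy']]
def toW(p,L):  # p=x,y,yaw
    L=np.atleast_2d(L).astype(float);c,s=np.cos(p[2]),np.sin(p[2])
    return np.c_[p[0]+c*L[:,0]-s*L[:,1],p[1]+s*L[:,0]+c*L[:,1],L[:,2]]
def unproj(px,n,z,T=None):
    return least_squares(lambda q:(proj([[q[0],q[1],z]],n,T)-px).ravel(),[500,300]).x
E
python3 - <<'E'
from h import *
A=lambda u:np.array(u)/3+[205,185]-1/3
B=lambda u:(np.array(u)-[485,0])/2.3+[220,150]-.3
sc=A([[41,108],[272,40],[166,424],[431,322]]);L=[[-200,-140,10],[-200,140,10],[200,-140,10],[200,140,10]]
sd=B([[776,236],[552,270],[517,70]]);Ld=[L[0],L[1],L[3]]
f=lambda p:np.r_[(proj(toW(p,L),"scene")-sc).ravel(),(proj(toW(p,Ld),"side")-sd).ravel()]
g=unproj(sc.mean(0),"scene",10);print(g)
d=unproj(sc[2],"scene",10)-unproj(sc[0],"scene",10)
r=least_squares(f,[*g,np.arctan2(d[1],d[0])]);print("stage",r.x,r.x[2]*57.3,r.fun)
p=r.x
fr=A([[128,103],[235,73],[287,183],[181,216]]);W=np.array([unproj(q,"scene",64) for q in fr])
inv=lambda w:np.array([[np.cos(p[2]),np.sin(p[2])],[-np.sin(p[2]),np.cos(p[2])]])@(w-p[:2])
print("frame corners in stage",[inv(w) for w in W])
print("stud top",inv(unproj(A([160,292]),"scene",98)))
print("base-relative seats",toW(p,[[-200,0,60],[10,0,50],[30,-100,63],[120,-100,82]]))
E
```

```text
[506.4365  -4.273 ]
stage [498.5638 -23.5621   1.3195] 75.60635240162168 [-0.7397 -0.264  -0.7905 -0.9105 -0.9043 -0.7868 -0.2098 -0.5137  0.3087
 -1.4672 -1.2779 -1.039  -1.2103 -1.1816]
frame corners in stage [array([-127.2419,  -57.2673]), array([-123.3899,   64.0944]), array([30.31  , 57.9634]), array([ 27.3795, -55.7049])]
stud top [ 118.7486 -110.0688]
base-relative seats [[ 448.8284 -217.2794   60.    ]
 [ 501.0505  -13.8762   50.    ]
 [ 602.8827  -19.3721   63.    ]
 [ 625.2636   67.8007   82.    ]]
```

```bash
cat >> h.py <<'E'
ST=np.array([498.56,-23.56,1.3195])
def goto(sx,sy,tipz,yaw=0.,st=ST):
    "shift (m, tool axes), rotvec deg to bring the tips to stage (sx,sy), height tipz, tool x along stage x + yaw"
    s=observe();M=s['ee_rot'];w=toW(st,[[sx,sy,tipz+199]])[0]
    c,q=np.cos(st[2]+yaw),np.sin(st[2]+yaw);T=np.array([[c,q,0],[q,-c,0],[0,0,-1]])
    print("t",s['time_s'],"w",w,"shift",M.T@(w-s['position'])/1000,"rot",R.from_matrix(M.T@T).as_rotvec(degrees=True),"F",s['ft_force'])
def where(st=ST):
    s=observe();p=s['position']-199*-s['ee_rot'][:,2]*-1 if 0 else s['position']+199*s['ee_rot'][:,2]
    d=p[:2]-st[:2];c,q=np.cos(st[2]),np.sin(st[2]);print("tip stage",c*d[0]+q*d[1],-q*d[0]+c*d[1],p[2],"F",s['ft_force'],"t",s['time_s'],s['gripper_width'])
E
python3 -c "
from h import *
goto(-165,0,205)"
```

```text
t 0.1 w [ 457.5311 -183.3775  404.    ] shift [-0.4915 -0.5872  0.0008] rot [-0.0517  0.0497 78.1698] F [-0.1954 -0.4338  0.9879]
```

```bash
python3 -m handwheel '[[[-0.492,-0.587,0],[0,0,78.2],0],[[-0.492,-0.587,0],[0,0,78.2],0],[[-0.492,-0.587,0],[0,0,78.2],0],[[-0.492,-0.587,0],[0,0,78.2],0],[[-0.492,-0.587,0],[0,0,78.2],0],[[-0.492,-0.587,0],[0,0,78.2],0],[[-0.492,-0.587,0],[0,0,78.2],0],[[-0.492,-0.587,0],[0,0,78.2],0],[[-0.492,-0.587,0],[0,0,78.2],0],[[-0.492,-0.587,0],[0,0,78.2],0],[[-0.492,-0.587,0],[0,0,78.2],0],[[-0.492,-0.587,0],[0,0,78.2],0]]'; python3 -c "
from h import *
goto(-165,0,205)"
```

```text
time_s: 1.3
position: [418.5, -24.3, 404.9]
ee_rot: [[0.249, 0.969, 0.001], [0.969, -0.249, 0.0], [0.001, 0.0, -1.0]]
ft_force: [2.1, 1.8, -0.5]
gripper_width: 46.9
finger_force: 0.0
t 1.3 w [ 457.5311 -183.3775  404.    ] shift [-0.1444  0.0774  0.0008] rot [ 0.0222 -0.0314 -0.0209] F [ 2.0583  1.8038 -0.5171]
```

```bash
python3 -m handwheel '[[[-0.144,0.077,0],[0,0,0],0],[[-0.144,0.077,0],[0,0,0],0],[[-0.144,0.077,0],[0,0,0],0],[[-0.144,0.077,0],[0,0,0],0],[[-0.144,0.077,0],[0,0,0],0],[[-0.144,0.077,0],[0,0,0],0],[[-0.144,0.077,0],[0,0,0],0]]'
python3 - <<'E'
from h import *
goto(-165,0,205)
s=observe();cv2.imwrite("pics/w1.png",read_camera("wrist")[:,:,::-1]);np.savez("w1.npz",p=s['position'],R=s['ee_rot'])
E
```

```text
time_s: 2.0
position: [457.4, -179.7, 404.6]
ee_rot: [[0.248, 0.969, -0.0], [0.969, -0.248, 0.001], [0.001, -0.0, -1.0]]
ft_force: [-1.3, 0.8, 0.5]
gripper_width: 46.8
finger_force: 0.0
t 2.0 w [ 457.5311 -183.3775  404.    ] shift [-0.0035  0.0011  0.0006] rot [-0.0175 -0.0304  0.0567] F [-1.2587  0.799   0.524 ]
```

View pics/w1.png

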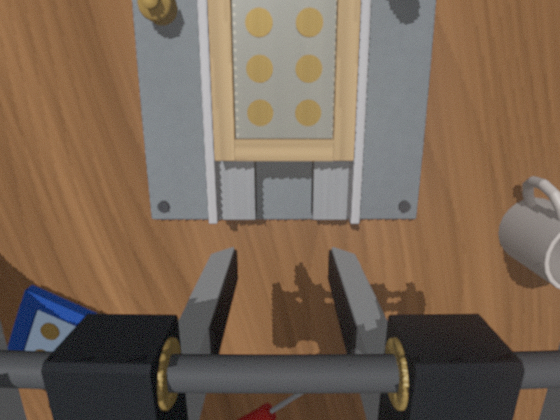

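The wrist view shows the stage end from (152,219) to (417,219), and the frame's rear edge at v≈162 from u=212 to 357. The stage lies straight in the picture.

Run:
```python
from h import *
d=np.load("w1.npz");T=np.eye(4);T[:3,:3]=d['R'];T[:3,3]=d['p']
p=ST;inv=lambda w:np.array([[np.cos(p[2]),np.sin(p[2])],[-np.sin(p[2]),np.cos(p[2])]])@(w-p[:2])
for n,u,z in(("corner+y",(152,219),10),("corner-y",(417,219),10),("railend+",(213,223),54),("railend-",(355,223),54),("rear+",(212,162),64),("rear-",(357,162),64)):print(n,inv(unproj(np.array(u),"wrist",z,T)))
```

```text
corner+y [-199.7623  139.5759]
corner-y [-199.7454 -141.1299]
railend+ [-189.7624   66.28  ]
railend- [-189.7545  -66.3501]
rear+ [-130.9944   62.3923]
rear- [-130.9773  -63.1136]
```

```bash
python3 -m handwheel '[[[-0.003,0.001,0.05],[0,0,0],0],[[-0.003,0.001,0.10],[0,0,0],0],[[-0.003,0.001,0.14],[0,0,0],0],[[-0.003,0.001,0.16],[0,0,0],0],[[-0.003,0.001,0.16],[0,0,0],0],[[-0.003,0.001,0.16],[0,0,0],0],[[-0.003,0.001,0.16],[0,0,0],0]]'; python3 -c "
from h import *
where();goto(-150,0,45)"
```

```text
time_s: 2.75
position: [458.1, -183.9, 246.1]
ee_rot: [[0.249, 0.969, 0.002], [0.969, -0.249, -0.0], [0.0, 0.002, -1.0]]
ft_force: [-0.3, -0.6, 0.5]
gripper_width: 47.0
finger_force: 0.0
tip stage -165.24438984456222 -1.129395459173928 47.12962253029258 F [-0.3384 -0.6286  0.4887] t 2.75 47.01542097780283
t 2.75 w [ 461.261  -168.8486  244.    ] shift [ 0.0153 -0.0007  0.0021] rot [ 0.1249 -0.0191  0.0001] F [-0.3384 -0.6286  0.4887]
```

```bash
python3 -m handwheel '[[[0.015,0,0.001],[0,0,0],0],[[0.025,0,0.001],[0,0,0],0],[[0.035,0,0.001],[0,0,0],0],[[0.045,0,0.001],[0,0,0],0],[[0.057,0,0.001],[0,0,0],0],[[0.069,0,0.001],[0,0,0],0],[[0.081,0,0.001],[0,0,0],0],[[0.093,0,0.001],[0,0,0],0],[[0.105,0,0.001],[0,0,0],0],[[0.117,0,0.001],[0,0,0],0],[[0.128,0,0.001],[0,0,0],0],[[0.138,0,0.001],[0,0,0],0]]'; python3 -c "
from h import *
where();goto(0,0,45)"
```

```text
time_s: 3.95
position: [492.3, -50.0, 244.3]
ee_rot: [[0.249, 0.968, 0.001], [0.968, -0.249, -0.001], [-0.001, 0.001, -1.0]]
ft_force: [-2.1, -8.4, 6.3]
gripper_width: 46.9
finger_force: 4.3
tip stage -27.31203719785823 -0.8001075932872812 45.341287510770655 F [-2.0836 -8.4034  6.3082] t 3.95 46.866196186783604
t 3.95 w [498.56 -23.56 244.  ] shift [ 0.0272 -0.0005  0.0003] rot [ 0.0837  0.0434 -0.0358] F [-2.0836 -8.4034  6.3082]
```

```bash
python3 -m handwheel '[[[0.005,0,0],[0,0,0],0],[[0.010,0,0],[0,0,0],0],[[0.014,0,0],[0,0,0],0],[[0.018,0,0],[0,0,0],0],[[0.021,0,0],[0,0,0],0],[[0.024,0,0],[0,0,0],0]]'
python3 - <<'E'
from h import *
where()
cv2.imwrite("pics/w2.png",read_camera("wrist")[:,:,::-1])
E
```

```text
time_s: 4.55
position: [498.1, -26.9, 244.2]
ee_rot: [[0.249, 0.968, 0.001], [0.968, -0.249, -0.001], [-0.001, 0.001, -1.0]]
ft_force: [-1.5, -6.4, 3.7]
gripper_width: 46.8
finger_force: 3.3
tip stage -3.51511825244644 -0.6136653720138101 45.225212219914226 F [-1.5194 -6.3976  3.6698] t 4.55 46.77839442865144
```

View pics/w2.png

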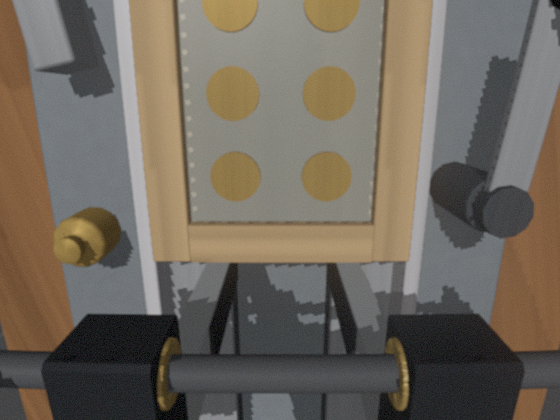

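Frame's rear edge (v≈262) is straight against the fingers, and it's still riding high. Going on in small steps.

```bash
for i in 1; do :; done; python3 -m handwheel '[[[0.002,0,0],[0,0,0],0],[[0.004,0,0],[0,0,0],0],[[0.005,0,0],[0,0,0],0],[[0.005,0,0],[0,0,0],0]]'; python3 -c "
from h import *
where()"
```

```text
time_s: 5.0
position: [499.3, -22.0, 244.0]
ee_rot: [[0.249, 0.969, 0.0], [0.969, -0.249, -0.0], [-0.0, 0.001, -1.0]]
ft_force: [-2.0, -5.2, 4.6]
gripper_width: 47.2
finger_force: 2.5
tip stage 1.614721237193652 -0.43136541403622464 45.00598880825456 F [-1.9592 -5.1707  4.553 ] t 5.0 47.17990294869884
```

```bash
python3 -m handwheel '[[[0.0015,0,0],[0,0,0],0],[[0.003,0,0],[0,0,0],0],[[0.004,0,0],[0,0,0],0],[[0.004,0,0],[0,0,0],0]]'
python3 - <<'E'
from h import *
where()
a=read_camera("wrist")[:,:,::-1];b=read_camera("scene")[:,:,::-1][185:335,205:365]
o=np.zeros((420,800,3),np.uint8);o[:,:400]=a[:,100:500];o[:375,400:]=cv2.resize(b,(400,375),interpolation=2)
cv2.imwrite("pics/w3.png",o)
E
```

```text
time_s: 5.4
position: [500.1, -18.8, 244.0]
ee_rot: [[0.25, 0.968, 0.0], [0.968, -0.25, -0.001], [-0.001, 0.0, -1.0]]
ft_force: [-3.2, -9.5, 5.8]
gripper_width: 46.8
finger_force: 5.0
tip stage 4.746059228228933 -0.4328063629343446 45.001972144871644 F [-3.1933 -9.4878  5.7823] t 5.4 46.832647333216485
```

View pics/w3.png

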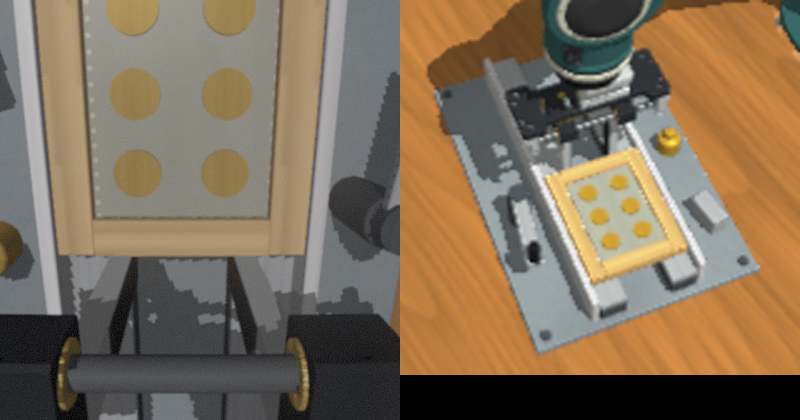

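The board has narrowed from about 259 to 248 px at its rear edge, as an 8 mm drop predicts (247), so the frame has dropped. Its rear stands at x≈12. Retreating now, then checking the seat from the side.

```bash
python3 -m handwheel '[[[-0.01,0,0],[0,0,0],0],[[-0.025,0,0],[0,0,0],0],[[-0.03,0,-0.04],[0,0,0],0],[[-0.03,0,-0.085],[0,0,0],0],[[-0.03,0,-0.10],[0,0,0],1],[[-0.03,0,-0.10],[0,0,0],1],[[-0.03,0,-0.10],[0,0,0],1]]'
python3 - <<'E'
from h import *
where();goto(139,-132,145,-np.radians(48))
s=observe();a=read_camera("wrist")[:,:,::-1];np.savez("w4.npz",p=s['position'],R=s['ee_rot']);cv2.imwrite("pics/w4.png",a)
E
```

```text
time_s: 6.2
position: [492.4, -47.7, 343.3]
ee_rot: [[0.249, 0.968, -0.0], [0.968, -0.249, 0.0], [0.0, -0.0, -1.0]]
ft_force: [-0.3, 0.3, -1.3]
gripper_width: 26.4
finger_force: 0.0
tip stage -24.80343821949969 -0.010858907966517783 144.2546829161788 F [-0.2609  0.3209 -1.3291] t 6.2 26.361571079476263
t 6.2 w [660.9777  78.251  344.    ] shift [ 0.164   0.1319 -0.0007] rot [-0.0179 -0.0215 47.9691] F [-0.2609  0.3209 -1.3291]
```

View pics/w4.png

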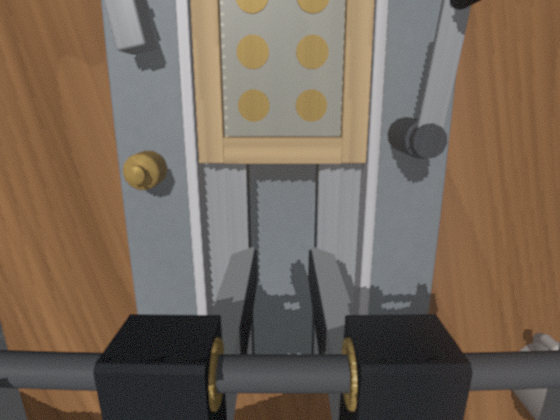

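The frame's rear corners are at (200,163) and (367,163), and its sides leave the top of the picture at about (191,0) and (374,0). Checking the heights from the 120 mm width.

Run:
```python
from h import *
d=np.load("w4.npz");T=np.eye(4);T[:3,:3]=d['R'];T[:3,3]=d['p']
p=ST;inv=lambda w:np.array([[np.cos(p[2]),np.sin(p[2])],[-np.sin(p[2]),np.cos(p[2])]])@(w-p[:2])
a=cv2.imread("pics/w4.png").astype(int)
for v in(3,150):
  row=a[v-2:v+3].mean(0); w=np.where((row[:,2]-row[:,0]>45)&(np.arange(560)>170)&(np.arange(560)<400))[0]; l,r=w.min(),w.max()+1
  for z in(56,64):
    P=[inv(unproj(np.array([u,v]),"wrist",z,T)) for u in(l-.5,r-.5)];print(v,l,r,z,P,P[0][1]-P[1][1])
for z in (56,64): print(inv(unproj(np.array([283,163]),"wrist",z,T)))
```

```text
3 191 374 56 [array([119.0231,  60.282 ]), array([118.8409, -59.6398])] 119.92184733711834
3 191 374 64 [array([117.134 ,  58.4942]), array([116.9572, -57.8623])] 116.3564480341428
150 199 366 56 [array([22.5872, 60.3363]), array([ 22.4064, -59.3539])] 119.69014453510569
150 199 366 64 [array([23.5652, 58.5468]), array([ 23.3898, -57.5848])] 116.13163399335671
[13.0326 -0.2143]
[14.2948 -0.2036]
```

```bash
python3 -m handwheel '[[[0.164,0.132,0],[0,0,48],1],[[0.164,0.132,0],[0,0,48],1],[[0.164,0.132,0],[0,0,48],1],[[0.164,0.132,0],[0,0,48],1],[[0.164,0.132,0],[0,0,48],1],[[0.164,0.132,0],[0,0,48],1],[[0.164,0.132,0],[0,0,48],1],[[0.164,0.132,0],[0,0,48],1],[[0.164,0.132,0],[0,0,48],1],[[0.164,0.132,0],[0,0,48],1]]'
python3 - <<'E'
from h import *
where();goto(139,-132,75,-np.radians(48))
s=observe();a=read_camera("wrist")[:,:,::-1];np.savez("w5.npz",p=s['position'],R=s['ee_rot']);cv2.imwrite("pics/w5.png",a)
E
```

```text
time_s: 7.25
position: [661.3, 78.1, 343.7]
ee_rot: [[0.886, 0.464, 0.0], [0.464, -0.886, 0.0], [0.0, -0.0, -1.0]]
ft_force: [0.0, 0.2, 1.4]
gripper_width: 0.5
finger_force: 0.0
tip stage 139.05046686871276 -132.34811854857747 144.70152393466384 F [0.0099 0.2345 1.3617] t 7.25 0.4727282382999366
t 7.25 w [660.9777  78.251  274.    ] shift [-0.0003 -0.0002  0.0697] rot [-0.0191 -0.0101  0.0225] F [0.0099 0.2345 1.3617]
```

View pics/w5.png

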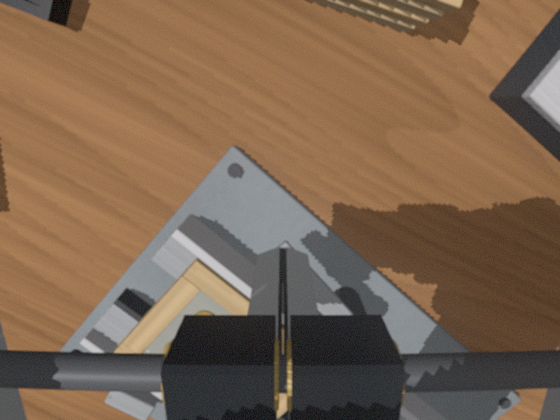

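Fit at z=56 gives 119.9 and 119.7 mm at the front and rear, so the frame is seated and level. The rear face is at x≈13, on the limit but fully dropped. The stud is hidden behind the closed fingers at (284,250), on the push line.

```bash
python3 -m handwheel '[[[0,0,0.02],[0,0,0],1],[[0,0,0.04],[0,0,0],1],[[0,0,0.055],[0,0,0],1],[[0,0,0.068],[0,0,0],1],[[0,0,0.07],[0,0,0],1],[[0,0,0.07],[0,0,0],1]]'
python3 - <<'E'
from h import *
where()
s=observe();M=s['ee_rot']
for a in np.arange(1.68,-0.09,-0.12):
    S=np.array([30+90*np.sin(a),-100+90*np.cos(a)]);P=S+15*np.array([.669,-.743])
    w=toW(ST,[[*P,75+199]])[0];print(round(a,2),(M.T@(w-s['position'])/1000).round(3))
E
```

```text
time_s: 7.9
position: [661.6, 78.4, 273.8]
ee_rot: [[0.886, 0.463, -0.0], [0.463, -0.886, -0.0], [-0.0, 0.0, -1.0]]
ft_force: [-0.3, -0.5, 0.9]
gripper_width: 0.5
finger_force: 0.0
tip stage 139.19878052996094 -132.55409223277874 74.75227078229355 F [-0.3164 -0.5022  0.9208] t 7.9 0.5376985078684723
1.68 [-0.015 -0.001 -0.   ]
1.56 [-0.023 -0.008 -0.   ]
1.44 [-0.031 -0.015 -0.   ]
1.32 [-0.041 -0.02  -0.   ]
1.2 [-0.05  -0.025 -0.   ]
1.08 [-0.061 -0.028 -0.   ]
0.96 [-0.071 -0.03  -0.   ]
0.84 [-0.082 -0.031 -0.   ]
0.72 [-0.093 -0.03  -0.   ]
0.6 [-0.104 -0.028 -0.   ]
0.48 [-0.114 -0.025 -0.   ]
0.36 [-0.124 -0.02  -0.   ]
0.24 [-0.133 -0.015 -0.   ]
0.12 [-0.141 -0.008 -0.   ]
0.0 [-0.149 -0.001 -0.   ]
```

```bash
python3 -m handwheel '[[[-0.008,-0.001,0],[0,0,0],1],[[-0.015,-0.001,0],[0,0,0],1],[[-0.023,-0.008,0],[0,0,0],1],[[-0.031,-0.015,0],[0,0,0],1],[[-0.041,-0.020,0],[0,0,0],1],[[-0.050,-0.025,0],[0,0,0],1],[[-0.061,-0.028,0],[0,0,0],1],[[-0.071,-0.030,0],[0,0,0],1],[[-0.082,-0.031,0],[0,0,0],1],[[-0.093,-0.030,0],[0,0,0],1],[[-0.093,-0.030,0],[0,0,0],1]]'
python3 - <<'E'
from h import *
where()
s=observe();M=s['ee_rot']
for a in np.arange(.72,-0.19,-0.06):
    S=np.array([30+90*np.sin(a),-100+90*np.cos(a)]);P=S+15*np.array([.669,-.743])
    w=toW(ST,[[*P,75+199]])[0];print(round(a,2),(M.T@(w-s['position'])/1000).round(3))
E
```

```text
time_s: 9.0
position: [564.1, 60.7, 273.8]
ee_rot: [[0.887, 0.461, -0.001], [0.461, -0.887, -0.0], [-0.001, -0.0, -1.0]]
ft_force: [0.5, -0.4, 0.6]
gripper_width: 0.7
finger_force: 0.0
tip stage 97.83411090125348 -42.4330552016859 74.77295226034755 F [ 0.4988 -0.4273  0.6462] t 9.0 0.7303989734815028
0.72 [ 0.002 -0.    -0.   ]
0.66 [-0.004  0.    -0.   ]
0.6 [-0.009  0.001 -0.   ]
0.54 [-0.014  0.003 -0.   ]
0.48 [-0.019  0.005 -0.   ]
0.42 [-0.024  0.007 -0.   ]
0.36 [-0.029  0.009 -0.   ]
0.3 [-0.034  0.012 -0.   ]
0.24 [-0.038  0.015 -0.   ]
0.18 [-0.043  0.018 -0.   ]
0.12 [-0.047  0.021 -0.   ]
0.06 [-0.051  0.025 -0.   ]
-0.0 [-0.055  0.029 -0.   ]
-0.06 [-0.058  0.033 -0.   ]
-0.12 [-0.061  0.037 -0.   ]
-0.18 [-0.064  0.042 -0.   ]
```

Run:
```python
from h import *
for n in("scene","side"):
    im=read_camera(n).mean(2)
    for a in(1.68,1.2,.72,.6):
        P=toW(ST,[[30+90*np.sin(a),-100+90*np.cos(a),z] for z in(98,82,70)]);u=proj(P,n).round().astype(int)
        print(n,a,u[1],[im[v-1:v+2,x-1:x+2].mean().round() for x,v in u])
```

```text
scene 1.68 [258 285] [np.float64(162.0), np.float64(162.0), np.float64(162.0)]
scene 1.2 [272 278] [np.float64(139.0), np.float64(180.0), np.float64(216.0)]
scene 0.72 [280 268] [np.float64(86.0), np.float64(113.0), np.float64(112.0)]
scene 0.6 [281 264] [np.float64(88.0), np.float64(81.0), np.float64(109.0)]
side 1.68 [309 166] [np.float64(125.0), np.float64(127.0), np.float64(130.0)]
side 1.2 [297 169] [np.float64(135.0), np.float64(134.0), np.float64(164.0)]
side 0.72 [288 175] [np.float64(73.0), np.float64(37.0), np.float64(40.0)]
side 0.6 [286 176] [np.float64(86.0), np.float64(61.0), np.float64(77.0)]
```

The stud has left its old place and shows dark at 0.72 in the side view, so it is following.

```bash
python3 -m handwheel '[[[-0.009,0.001,0],[0,0,0],1],[[-0.019,0.005,0],[0,0,0],1],[[-0.029,0.009,0],[0,0,0],1],[[-0.038,0.015,0],[0,0,0],1],[[-0.043,0.018,0],[0,0,0],1],[[-0.047,0.021,0],[0,0,0],1],[[-0.051,0.025,0],[0,0,0],1],[[-0.054,0.028,0],[0,0,0],1],[[-0.055,0.029,0],[0,0,0],1],[[-0.055,0.029,0],[0,0,0],1]]'; python3 -c "
from h import *
where()"
```

```text
time_s: 10.1
position: [530.1, 11.3, 273.7]
ee_rot: [[0.886, 0.463, 0.0], [0.463, -0.886, 0.001], [0.001, -0.0, -1.0]]
ft_force: [1.7, 4.4, 0.8]
gripper_width: 0.3
finger_force: 1.8
tip stage 41.73470605204187 -21.889172945162485 74.71599832971495 F [1.6957 4.4336 0.7875] t 10.1 0.348809697869601
```

```bash
python3 -m handwheel '[[[-0.001,0.001,0],[0,0,0],1],[[-0.002,0.002,0],[0,0,0],1],[[-0.002,0.002,0],[0,0,0],1]]'; python3 -c "
from h import *
where()"
```

```text
time_s: 10.4
position: [529.7, 10.4, 273.8]
ee_rot: [[0.885, 0.465, 0.001], [0.465, -0.885, 0.003], [0.002, -0.002, -1.0]]
ft_force: [5.2, 16.3, -1.4]
gripper_width: 0.7
finger_force: 7.0
tip stage 41.27529734523958 -21.79668982990902 74.79369226738709 F [ 5.188  16.2562 -1.4028] t 10.4 0.6657492679443223
```

Firm stop (17 N for 0.5 mm). Backing off along +x and going up.

```bash
python3 -m handwheel '[[[0.007,-0.007,0],[0,0,0],1],[[0.018,-0.020,0],[0,0,0],1],[[0.018,-0.020,-0.04],[0,0,0],1],[[0.018,-0.020,-0.09],[0,0,0],1],[[0.018,-0.020,-0.14],[0,0,0],1],[[0.03,0.1,-0.18],[0,0,0],1],[[0.03,0.1,-0.18],[0,0,0],1],[[0.03,0.1,-0.18],[0,0,0],1],[[0.03,0.1,-0.18],[0,0,0],1],[[0.03,0.1,-0.18],[0,0,0],1]]'
python3 - <<'E'
from h import *
where()
o=np.zeros((420,800,3),np.uint8)
b=read_camera("scene")[:,:,::-1][185:335,205:365];s=read_camera("side")[:,:,::-1][140:280,220:353]
o[:375,:400]=cv2.resize(b,(400,375),interpolation=2);o[:420,400:799]=cv2.resize(s,(399,420),interpolation=2)
cv2.imwrite("pics/f.png",o)
E
```

```text
time_s: 11.4
position: [601.8, -66.9, 453.3]
ee_rot: [[0.887, 0.462, -0.001], [0.462, -0.887, -0.001], [-0.001, 0.0, -1.0]]
ft_force: [0.1, 0.9, -0.4]
gripper_width: 0.8
finger_force: 0.0
tip stage -16.469054698257743 -110.71876741890362 254.3045935068519 F [ 0.1225  0.9468 -0.3631] t 11.4 0.7774304356068479
```

View pics/f.png

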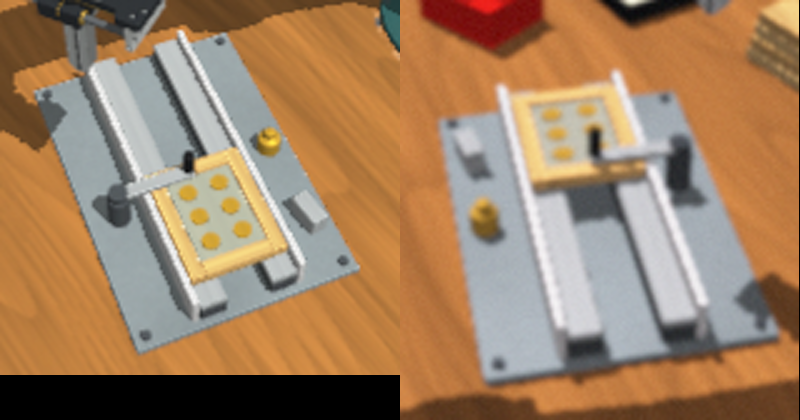

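The stud, at crop (189,165), stands over the rear edge of the seated frame and the arm lies across it. Weight and block are in place, and the gripper is clear.

```bash
python3 -c "
from workcell import ticket
print(ticket.job_done())"
```

```text
the job is handed in; nothing more can be done
None
```

The job is handed in at about 11.5 s of the 58 s allowed: the frame sits dropped and level in its notches, the keeper arm is closed across its rear against the stop (firm at 17 N), and the robot is clear of everything.

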